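# Hang the rinsed beaker on the draining peg

## Robot

A 6-joint arm with a two-finger parallel gripper is mounted at the origin on a cart in front of the work surface, level with it; the furniture and walls round the work are solid. World frame = base frame: x ahead of the robot, y to its left, z up, the work surface at z = 0. Lengths are in mm, angles in rad, forces in N, time in s.
With the tool pointing down it reaches from about 375 to 925 mm from the base axis. Payload 5.7 kg.
Tool frame: the origin (TCP) lies at the very end of the fingers, on their centre line; the grasp point (between the pads) lies 19 mm behind it; z points along the fingers, y is the line along which they close (so a half turn about z gives the same grasp; the last joint's range is limited). The gripper opens to 85 mm and grips with 20 to 120 N. Pads are 22 mm wide; open, the fingers measure 114 mm over their backs; the gripper's body (76 mm by 85 mm) begins 54 mm behind the grasp point. The pads swing forward as they close: fully open they stand 13 mm farther back than shut.
Start: joints at [-1.44, 0.359, 1.51, -0, 1.272, -0.115], TCP at [145.986, -581.938, 231.267] pointing down, gripper open.
Joint ranges: [-2.97, 2.97], [-1.01, 2.36], [0.21, 2.38], [-0.96, 4.11], [0.2, 2.71], [-2.98, 2.98]. Speed limits (rad/s): [2.39, 2.39, 3.14, 3.14, 3.14, 3.14].

## Interface

Orientations are given as a unit quaternion [x, y, z, w].
In Python, from rig import env gives the robot as it stands. The module is installed in compiled form; this text tells all that it offers. Calls block until the motion is done:
- env.reach(position, orientation): joint-space move of the TCP to a pose.
- env.servo_line(position, orientation=None, max_speed=150, until_force=None): straight line of the TCP; orientation=None keeps the orientation; max_speed is the mean speed in mm/s. With until_force (N) it stops when the force on the tool has changed by that much, and returns True; else False.
- env.move_j(angles): joint-space move.
- env.gripper_to(opening, grip_force=None): finger opening in mm; grip_force is the grip in N (None keeps the last); returns when the fingers have stopped.
- env.hold(seconds).
- env.inverse_kinematics(position, orientation): joint angles nearest the present ones, or None.
- env.grab_frame(name): name is "scene" or "top" or "wrist"; returns the picture (420x560x3 uint8, red, green, blue); there is no depth.
- env.calibration(name): a dict with "vertical_fov" (degrees; the focal length in pixels is half the picture's height over the tangent of half this angle, whatever the lens; pixels are square), "cx", "cy" (the principal point, pixels), "world_to_cam" (4x4, takes a point from world to camera coordinates). Camera axes: x right, y down, z forward; pixel columns grow to the right and rows downward; lengths in mm; the calibration is good to about 2 mm. A picture is of the moment at which its call begins: read the wrist's pose just before it. calibration takes no time and is no camera call; for the wrist camera it gives the pose at the moment of the call.
A pose or a line that the arm cannot do raises env.IKError and nothing moves.
- env.sign_off(): hands the job in; it is judged then, once.
Readings, each from a call of its own:
- env.get_time(): time.
- env.get_qpos(): joint angles.
- env.get_qd(): joint speeds.
- env.get_joint_efforts(): joint torques, N m.
- env.get_position(): TCP position.
- env.get_eef_rot(): TCP orientation.
- env.get_wrist_force(): force on the tool from outside, world axes, zero at the start.
- env.get_ft_torque(): the same for the moment, N m.
- env.get_width(): finger opening in mm.
- env.get_grasp_force(): force on a finger pad.
Only numpy, scipy, OpenCV 4.12 (cv2) and the standard library are available. Lean on these libraries where they do the work, as an engineer would, in place of code of your own. Each camera call takes 0.05 s, during which the arm holds its last target. There are 200 camera calls.

## Task

Pick up the steel beaker that lies in the cradle and hang it mouth-down on the empty angled draining peg. The peg is telescopic and stiff: slide the beaker over it and press it gently along the peg until the peg has gone in and the beaker's rim sits fully home on the three rubber lugs at its foot. Press it down on the lugs for a moment with about 20 N, so that it surely sits, never ramming it (50 N would be too much); then let go, and leave the other things on the desk where they are.

Things in the scene. Friction and masses are not known exactly. Their poses are not given: they have to be found in the camera images.
- beaker: The loose steel beaker, a plain straight cylinder: 56 mm outside diameter, 90 mm long, wall 3 mm (50 mm bore), floor 4 mm thick, so 86 mm deep inside, 0.13 to 0.25 kg. Origin at the centre of the outside of its floor; its z axis runs along the beaker towards the mouth. It starts lying on its side in the cradle, mouth roughly towards the robot, its axis 36 mm above the desk.
- beaker_mouth (a point): Centre of the beaker's mouth, in the plane of its rim (90 mm along the beaker's z axis from its origin).
- cradle: The fixed cradle: two thin steel rods (8 mm) 32 mm apart, 12 mm high, on which the beaker lies; origin on the desk under its centre; rods along its x axis, a 27 mm high wire stop at its +x end behind the beaker's floor. The fingers can pass down beside the beaker: nothing of the cradle stands wider than 24 mm from its centre line.
- drainer: The fixed white draining stand whose peg is empty: a 130 x 110 x 12 mm drip tray with a block that carries the angled peg, which leans away from the robot (towards the stand's +x). Origin on the desk under the tray's centre. The other stand, which looks the same but has a beaker hanging on it already, is not to be used.
- peg_seat: The fixed seat at the peg's foot. Origin on the peg's axis in the plane of the tops of the three rubber lugs (62 mm above the desk), where the beaker's rim shall sit (lugs reach from 21 to 33 mm from the axis; below them is a disc of 36 mm radius). z axis: along the peg, outward, 50 degrees from vertical; x axis: square to the peg, pointing forward and down; y axis level. A collar of 41 mm diameter round the peg's foot stands 14 mm proud of the lugs, tapering to 28 mm.
- peg_tip (a point): Top of the peg's rounded head (head 38 mm in diameter, flat top 16 mm, on a 17 mm rod), on the axis. It is 84 mm from the seat's origin with the peg fully in.
- drain_peg (a joint): How far the telescopic peg is drawn out, m: 0 fully in, 0.026 fully out. A stiff friction slide: it takes about 7 N along its axis to push in and stays where it is left; no spring. It starts 13 to 25 mm out. With the beaker's rim on the lugs its floor has pushed the peg in to about 0.002; the lugs then stop it hard (a push that exceeds 7 N by far is felt there only).
- stain_bottle: Bystander: loose dropper bottle, 37 mm across, 100 mm tall; origin at its underside.
- strip_box: Bystander: loose black canister, 37 mm across, 63 mm tall; origin at its underside.
- marker: Bystander: loose felt marker lying on the desk, 140 mm long, 9 mm thick.
- scanner: Bystander: loose hand-held scanner, 212 mm long, 56 mm high, at the back.
- mouse: Bystander: loose computer mouse, 111 mm long, near the front left.

How it is judged:
By the outcome, as a careful person would: the job done as asked, in the order asked, and still so for the second after the job is handed in, with the robot touching nothing.
It also fails if it takes over 48 s, if anything falls off the work surface, if the arm or the gripper's body presses on something with over 40 N, if the wrist force passes 120 N, or if a joint passes its speed limit or range.

## Working session

There is one attempt and no reset: what is moved stays moved. The work goes in short steps, each a Python script; the robot and the scene stay as the last script left them, time stands still between calls to the robot, and variables do not carry over. Pictures are saved under pics/ and viewed, at most 10 in all, crops included, and the job is handed in when it is done.

```bash
mkdir -p pics
python3 - <<'E'
from rig import env
import cv2,numpy as np
np.set_printoptions(suppress=True,precision=4)
for n in("scene","top"):
    im=env.grab_frame(n); c=env.calibration(n); print(n,c)
    cv2.imwrite(f"pics/{n}.png",cv2.resize(im[:,:,::-1],(800,600),interpolation=cv2.INTER_CUBIC))
    cv2.imwrite(f"raw_{n}.png",im[:,:,::-1])
print(env.get_time(),env.get_eef_rot())
E
```

```text
scene {'vertical_fov': 53.63149171508808, 'cx': 279.55357975360465, 'cy': 214.74518234383936, 'world_to_cam': array([[ -0.5657,  -0.8245,  -0.0144, 394.6363],
       [ -0.5931,   0.419 ,  -0.6876, 278.9337],
       [  0.5729,  -0.3804,  -0.726 , 750.4995],
       [  0.    ,   0.    ,   0.    ,   1.    ]])}
top {'vertical_fov': 43.82425309906026, 'cx': 281.5587898585047, 'cy': 202.12322821720116, 'world_to_cam': array([[   0.0002,   -0.9999,   -0.0118,  170.2197],
       [  -0.9923,    0.0013,   -0.1235,  474.7218],
       [   0.1236,    0.0118,   -0.9923, 1157.8014],
       [   0.    ,    0.    ,    0.    ,    1.    ]])}
0.1 [ 0.9925  0.1226  0.     -0.0009]
```

View pics/scene.png

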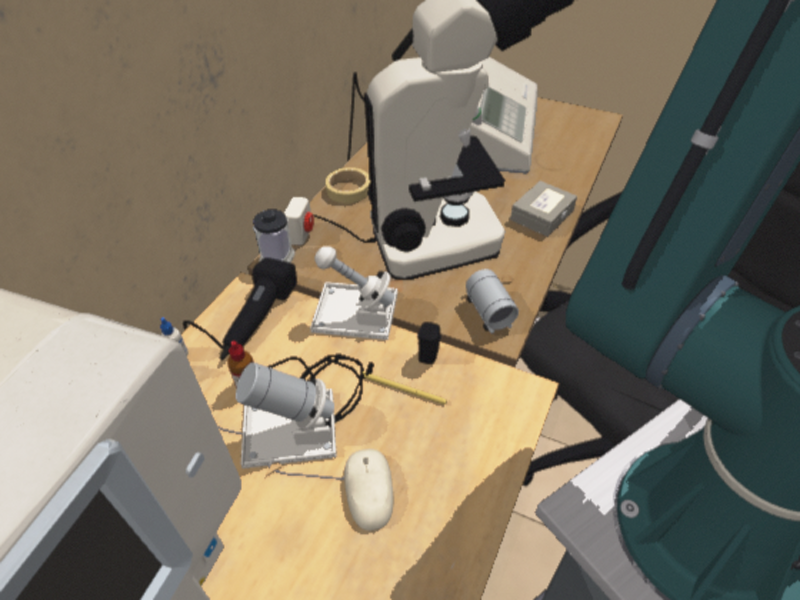

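View pics/top.png

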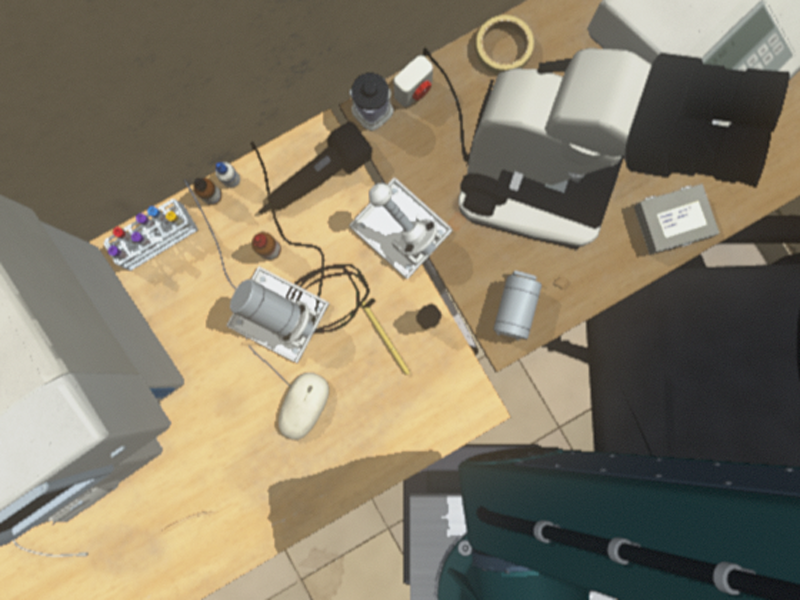

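The scene view shows the beaker at about (490,300) of the 800x600 picture, the empty stand at (355,290) and the occupied one at (290,410). In the top view the beaker is at (518,305), the peg head at (380,193) and the canister at (428,317). I'll zoom in for exact pixels.

Run:
```python
import cv2,numpy as np
def crop(n,x,y,w,h,s):
    im=cv2.imread(f"raw_{n}.png")[y:y+h,x:x+w]
    im=cv2.resize(im,None,fx=s,fy=s,interpolation=cv2.INTER_CUBIC)
    for i in range(0,w,10): cv2.line(im,(i*s,0),(i*s,12 if i%50 else 30),(0,0,255),1); i%20==0 and cv2.putText(im,str(x+i),(i*s+2,12),0,.4,(0,0,255),1)
    for i in range(0,h,10): cv2.line(im,(0,i*s),(12,i*s),(0,0,255),1); i%20==0 and cv2.putText(im,str(y+i),(14,i*s+4),0,.4,(0,0,255),1)
    return im
a=crop("top",240,120,80,80,7); b=crop("top",335,180,50,65,7)
o=np.zeros((600,800,3),np.uint8); o[:560,:450]=a[:,:450] ; o[:455,450:800]=b
cv2.imwrite("pics/c1.png",np.hstack([crop("top",240,120,80,80,6),np.vstack([crop("top",340,182,50,60,6)[:,:],np.zeros((120,300,3),np.uint8)])]))
cv2.imwrite("pics/c2.png",crop("scene",215,165,155,75,5))
```

```text
(no output)
```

View pics/c1.png

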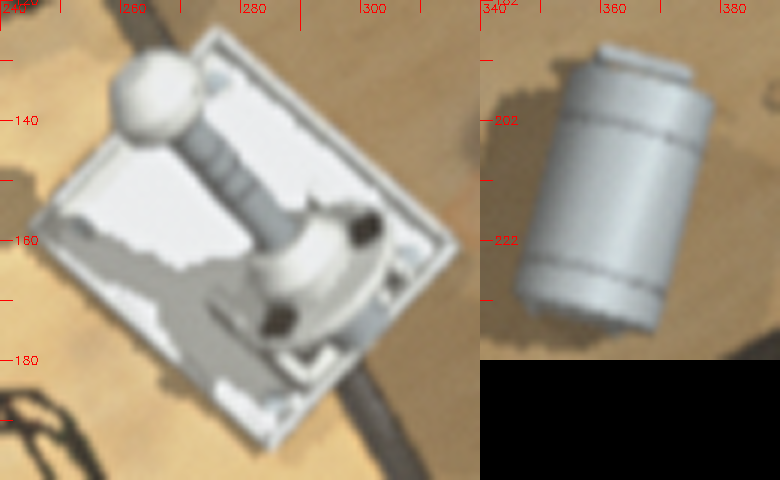

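View pics/c2.png

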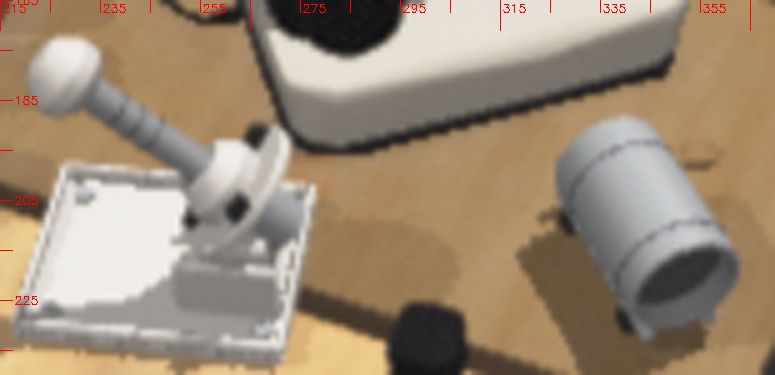

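Top view: tray rim corners are at raw (276,124), (317,161), (285,195) and (245,157). The head is at (266,136), the upper lugs at (301,158) and (286,174), and the beaker's centre at about (362,214). Scene view: mouth centre is about (350,220) and head about (227,180). I'll fit both poses to these.

```bash
cat > geo.py <<'E'
import numpy as np
from scipy.optimize import least_squares
from rig import env
np.set_printoptions(suppress=True,precision=3)
C={n:env.calibration(n) for n in("scene","top")}
def proj(c,P):
    P=np.atleast_2d(P); q=P@c["world_to_cam"][:3,:3].T+c["world_to_cam"][:3,3]
    f=210/np.tan(np.radians(c["vertical_fov"]/2)); return f*q[:,:2]/q[:,2:]+[c["cx"],c["cy"]]
s50,c50=np.sin(np.radians(50)),np.cos(np.radians(50))
def stand(p):
    x,y,w,sx,d=p; f=np.array([np.cos(w),np.sin(w),0]); l=np.array([-f[1],f[0],0]); u=np.array([0,0,1.])
    O=np.array([x,y,0]); seat=O+f*sx+62*u; a=f*s50+u*c50; ex=f*c50-u*s50
    corners=[O+12*u+65*i*f+55*j*l for i,j in((1,-1),(-1,-1),(-1,1),(1,1))]
    lugs=[seat-13.5*ex+j*23.4*l-2*a for j in(-1,1)]
    return O,f,l,seat,a,ex,corners,lugs,seat+a*(84+d-17)
E
python3 - <<'E'
from geo import *
cr=lambda L,x0,y0,s:np.array([[x0+(X+.5)/s-.5,y0+(Y+.5)/s-.5] for X,Y in L])
top=cr([(217,27),(460,245),(268,448),(33,225),(365,230),(278,322),(155,97)],240,120,6)
sc=cr([(62,163),(315,186),(280,362),(15,340),(258,133),(237,208),(65,76)],215,165,5)
def pts(p): r=stand(p); return np.array(r[6]+r[7]+[r[8]])
for use in("top","scene","both"):
    def res(p):
        P=pts(p); r=[]
        if use!="scene": r.append(proj(C["top"],P)-top)
        if use!="top": r.append(proj(C["scene"],P)-sc)
        return np.concatenate(r).ravel()
    s=least_squares(res,[700,0,.5,-30,20]); print(use,s.x,"seat",stand(s.x)[3]); print(s.fun.reshape(-1,2).round(1).tolist())
# beaker: x,y at centre, yaw of mouth direction
bt=cr([(586-480,310),(642-480,77)],340,182,6); bs=cr([(678,277)],215,165,5)
def bp(p): m=np.array([np.cos(p[2]),np.sin(p[2]),0]); c=np.array([p[0],p[1],36]); return c+45*m,c-45*m
def rb(p):
    m,f=bp(p); return np.concatenate([proj(C["top"],[m,f])-bt,proj(C["scene"],m)-bs]).ravel()
s=least_squares(rb,[600,-100,3.1]); print(s.x,s.fun,bp(s.x))
E
```

```text
top [578.966 173.29    0.82  -30.189  25.443] seat [558.38  151.208  62.   ]
[[0.2, -0.5], [0.4, 0.1], [0.3, 0.5], [-1.2, 0.1], [-0.1, 0.0], [0.1, -0.1], [0.2, -0.2]]
scene [575.854 175.208   0.842 -31.428  26.58 ] seat [554.916 151.769  62.   ]
[[-0.2, 0.7], [0.2, 0.2], [1.0, -1.7], [-0.8, -2.1], [-0.4, 1.6], [0.7, 0.7], [-0.5, 0.7]]
both [577.987 173.9     0.829 -30.634  25.589] seat [557.286 151.319  62.   ]
[[-0.3, -0.0], [0.2, 0.2], [0.3, 0.8], [-1.5, 0.8], [-0.2, 0.4], [0.1, 0.4], [-0.1, 0.5], [0.2, -0.2], [0.4, -0.2], [0.7, -2.3], [-1.0, -3.2], [-0.7, 1.0], [0.1, 0.1], [-0.4, 0.0]]
[448.637 -11.142   2.878] [-0.287 -0.756  0.071 -0.269  0.784  0.879] (array([405.191,   0.583,  36.   ]), array([492.083, -22.866,  36.   ]))
```

```bash
cat > plan.py <<'E'
from geo import *
import cv2
from scipy.spatial.transform import Rotation as Ro
q=lambda x,z:Ro.from_matrix(np.array([x,np.cross(z,x),z]).T).as_quat()
B=np.array([448.6,-11.1,36.]); YB=2.878; GZ=15.       # beaker centre, mouth yaw, TCP height at grasp
P=[578.5,173.6,.825,-30.4,25]                          # stand pose
m=np.array([np.cos(YB),np.sin(YB),0]); DN=np.array([0,0,-1.]); UP=-DN
QG=q(-m,DN)
O,f,l,seat,a,ex,_,_,_=stand(P); QP=q(a,ex)
o=36-GZ; g=45.                                         # grip: axis-to-TCP offset, distance from the mouth
tcp=lambda h:seat+a*(h+g)+ex*o
def snap(n,name,crop=None,s=1):
    c=env.calibration(n); im=env.grab_frame(n)[:,:,::-1]; cv2.imwrite(f"raw_{name}.png",im)
    if crop: x,y,w,h=crop; im=im[y:y+h,x:x+w]
    cv2.imwrite(f"pics/{name}.png",cv2.resize(im,None,fx=s,fy=s,interpolation=cv2.INTER_CUBIC)); return c
E
python3 - <<'E'
from plan import *
import pickle
G=np.array([B[0],B[1],GZ])
for n,p,qq in [("g",G,QG),("g200",G+185*UP,QG),("W",tcp(170)-180*f+60*UP,QP)]+[(h,tcp(h),QP) for h in(170,110,60,0)]:
    print(n,p,env.inverse_kinematics(p,qq))
env.reach(G+185*UP,QG); print(env.get_time(),env.get_position())
pickle.dump(snap("wrist","w1"),open("w1.pkl","wb"))
E
```

```text
g [448.6 -11.1  15. ] [-0.179  0.486  2.042 -0.     0.614  1.655]
g200 [448.6 -11.1 200. ] [-0.179  0.176  1.862 -0.     1.104  1.655]
W [556.649 149.946 244.112] [-0.241  0.16   2.02   0.896  0.805 -0.089]
170 [678.789 282.165 184.112] [0.072 0.42  1.812 0.947 0.573 0.085]
110 [647.601 248.403 145.545] [ 0.007  0.442  1.922  1.125  0.546 -0.176]
60 [621.611 220.268 113.406] [-0.054  0.474  2.008  1.285  0.542 -0.415]
0 [590.423 186.506  74.839] [-0.137  0.53   2.102  1.472  0.559 -0.716]
2.4083 [448.93  -11.667 200.09 ]
```

View pics/w1.png

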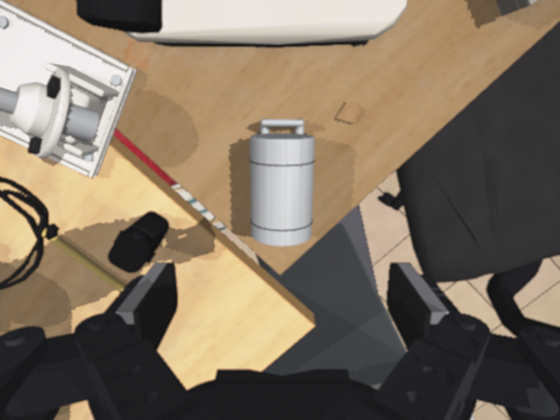

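The wrist view shows the beaker upright in the image, with sides at x=249/314 and ends at about y=135/240. The stand is at the left, with lugs at (54,86) and (36,146) and near tray corners at (133,69) and (96,176). I'll check these against the model.

Run:
```python
from plan import *
import pickle
c=pickle.load(open("w1.pkl","rb"))
print("beaker mouth,floor,top-line", proj(c,[B+45*m,B-45*m,B+45*m+28*UP,B-45*m+28*UP]))
# silhouette
th=np.linspace(0,2*np.pi,60); yb=np.cross(UP,m)
S=np.vstack([B+k*45*m+28*(np.outer(np.cos(th),yb)+np.outer(np.sin(th),UP)) for k in(-1,1)]); p=proj(c,S); print(p.min(0),p.max(0))
r=stand(P); W=np.array([r[6][1],r[6][2],*r[7]]); print(proj(c,W))
ow=np.array([(133,69),(96,176),(54,86),(36,146)])
cr=lambda L,x0,y0,s:np.array([[x0+(X+.5)/s-.5,y0+(Y+.5)/s-.5] for X,Y in L])
top=cr([(217,27),(460,245),(268,448),(33,225),(365,230),(278,322),(155,97)],240,120,6)
sc=cr([(62,163),(315,186),(280,362),(15,340),(258,133),(237,208),(65,76)],215,165,5)
pts=lambda p:np.array((lambda r:r[6]+r[7]+[r[8]])(stand(p)))
for use in("w","w+top","all"):
    def res(p):
        Q=pts(p); R=[.7*(proj(c,Q[[1,2,4,5]])-ow)]
        if use!="w": R.append(proj(C["top"],Q)-top)
        if use=="all": R.append(.6*(proj(C["scene"],Q)-sc))
        R.append(np.array([[0,.05*(p[4]-25)]])); return np.concatenate(R).ravel()
    s=least_squares(res,P); print(use,s.x,stand(s.x)[3],s.fun.reshape(-1,2).round(1).tolist())
```

```text
beaker mouth,floor,top-line [[281.8   230.531]
 [281.793 131.642]
 [281.803 242.287]
 [281.795 134.87 ]]
[248.871 128.94 ] [314.73  242.282]
[[134.745  70.328]
 [ 93.203 178.959]
 [ 55.826  88.491]
 [ 37.135 145.44 ]]
w [578.153 174.12    0.855 -29.424  25.   ] [558.838 151.923  62.   ] [[0.2, -0.8], [-0.6, 1.7], [-0.3, 0.4], [0.6, -1.1], [0.0, 0.0]]
w+top [578.941 173.487   0.836 -29.636  24.775] [559.071 151.5    62.   ] [[0.9, -0.2], [-1.4, 1.5], [0.4, 0.4], [0.4, -1.4], [-0.4, -0.4], [0.4, -0.5], [0.8, 0.4], [-1.3, 0.7], [-0.3, -0.4], [0.1, -0.3], [-0.1, 0.1], [0.0, -0.0]]
all [578.746 173.602   0.838 -29.676  24.577] [558.889 151.548  62.   ] [[0.9, -0.2], [-1.3, 1.6], [0.4, 0.6], [0.4, -1.2], [-0.5, -0.3], [0.3, -0.5], [0.8, 0.5], [-1.4, 0.8], [-0.3, -0.4], [0.1, -0.2], [-0.1, 0.3], [-0.1, -0.2], [0.1, -0.4], [0.5, -1.6], [-0.5, -2.0], [-0.7, 0.4], [-0.1, -0.2], [-0.3, 0.1], [0.0, -0.0]]
```

```bash
sed -i 's/^P=.*/P=[578.8,173.6,.835,-29.8,24.5]/' plan.py
python3 - <<'E'
from plan import *
G=np.array([B[0],B[1],GZ])
print(env.servo_line(G+15*UP,QG,max_speed=120,until_force=15)); print(env.servo_line(G,QG,max_speed=40,until_force=15),env.get_position(),env.get_wrist_force())
env.gripper_to(50,grip_force=80); print(env.get_width(),env.get_grasp_force(),env.get_wrist_force(),env.get_position())
env.servo_line(G+60*UP,QG,max_speed=60); print(env.get_width(),env.get_grasp_force(),env.get_wrist_force())
env.servo_line(G+200*UP,QG,max_speed=150)
env.reach(tcp(170)-180*f+60*UP,QP); env.servo_line(tcp(170),QP,max_speed=120)
print(env.get_width(),env.get_grasp_force(),env.get_time(),env.get_position()-tcp(170),env.get_qpos())
a1=snap("top","t2"); snap("scene","s2")
x=cv2.imread("raw_t2.png")[85:205,215:325]; y=cv2.imread("raw_s2.png")[130:250,170:310]
z=lambda i,s:cv2.resize(i,None,fx=s,fy=s,interpolation=cv2.INTER_CUBIC)
cv2.imwrite("pics/c3.png",np.hstack([z(x,3.2),z(y,3.2)]))
E
```

```text
False
False [448.309 -11.039  14.715] [ 0.017 -0.049 -0.306]
54.98639682130597 81.80413216352463 [-2.306 -1.391 12.134] [448.736 -11.257  15.831]
54.672598534170234 84.44455549120903 [-0.611  0.703 -2.655]
54.585412909577464 84.5305971801281 10.4667 [-0.172 -0.445  0.254] [0.071 0.421 1.81  0.946 0.58  0.078]
```

View pics/c3.png

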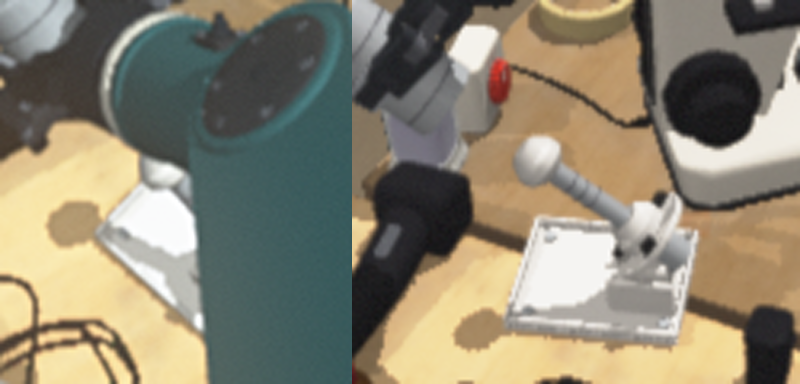

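The beaker is held, at the left edge of the scene crop, and the peg is clear with its head at about (540,160) in the crop. I'll move closer and overlay the modelled beaker and peg to check their alignment.

Run:
```python
from plan import *
print(env.servo_line(tcp(118),QP,max_speed=80,until_force=12),env.get_wrist_force(),env.get_time())
p=env.get_position(); print(p-tcp(118))
snap("scene","s3"); im=cv2.imread("raw_s3.png"); x0,y0,s=150,90,5
o_=cv2.resize(im[y0:y0+120,x0:x0+150],None,fx=s,fy=s,interpolation=cv2.INTER_CUBIC)
th=np.linspace(0,2*np.pi,80); ring=lambda c,r:c+r*(np.outer(np.cos(th),l)+np.outer(np.sin(th),ex))
c0=p-ex*o-a*g
for c,r,col in((c0,28,(0,0,255)),(c0+90*a,28,(0,0,255)),(seat+a*(84+24.5-17),19,(0,200,0)),(seat,33,(255,0,0)),(seat+a*(84+24.5),8,(0,200,0))):
    k=((proj(C["scene"],ring(c,r))-[x0,y0]+.5)*s).astype(int); cv2.polylines(o_,[k],True,col,1)
for j in(-28,28):
    k=((proj(C["scene"],[c0+j*l,c0+90*a+j*l])-[x0,y0]+.5)*s).astype(int); cv2.polylines(o_,[k],False,(0,0,255),1)
cv2.imwrite("pics/c4.png",o_)
```

```text
False [-1.048 -0.728 -2.355] 11.3667
[ 0.561 -0.007  0.448]
```

View pics/c4.png

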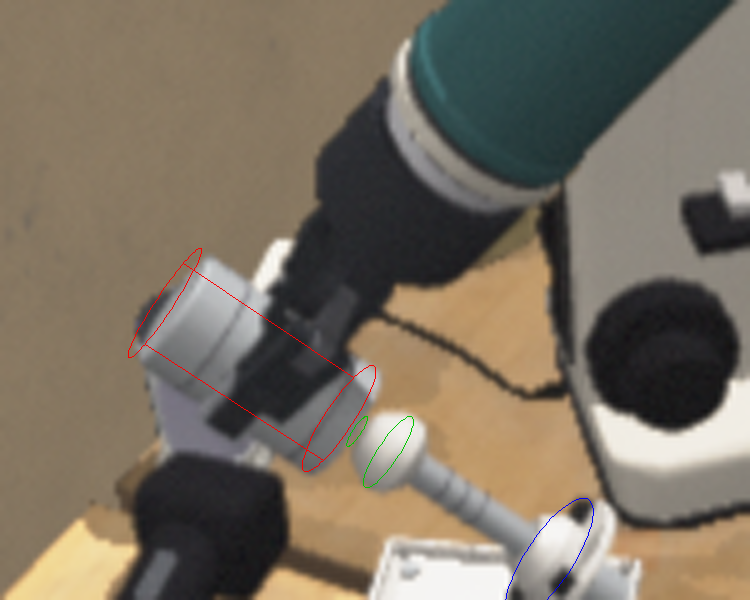

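The overlay shows held beaker and peg offset from the model by the same ~1.5 px in the scene camera, so they are aligned relative to each other. I'll slide on.

Run:
```python
from plan import *
print(a,l,ex)
loc=lambda v:np.array([v@a,v@l,v@ex])
def st(t): 
    p=env.get_position()-seat; print(t,"h,lat,ex",loc(p)-[g,0,o],"F",loc(env.get_wrist_force()),"w",env.get_width(),env.get_time())
st("0")
for h in(100,60,30):
    k=env.servo_line(tcp(h),QP,max_speed=60,until_force=5); st((h,k))
    if k: break
else:
    k=env.servo_line(tcp(17),QP,max_speed=25,until_force=6); st((17,k))
```

```text
[0.514 0.568 0.643] [-0.741  0.671  0.   ] [ 0.431  0.476 -0.766]
0 h,lat,ex [118.828  -0.423  -0.111] F [-1.952 -0.056  1.587] w 54.37144966560283 11.4167
(100, False) h,lat,ex [100.355  -0.16   -0.014] F [-0.651 -0.396  1.956] w 54.77557287112244 11.8667
(60, False) h,lat,ex [60.577 -0.316 -0.023] F [-1.926 -0.566  1.371] w 54.35564971029003 12.6833
(30, False) h,lat,ex [30.469 -0.316  0.005] F [-2.152  0.273  1.433] w 54.52946138979277 13.3333
(17, False) h,lat,ex [16.148  0.25   0.002] F [-1.174 -0.589  2.711] w 54.60002399588925 14.0
```

```bash
cat >> plan.py <<'E'
loc=lambda v:np.array([v@a,v@l,v@ex])
def st(t):
    p=env.get_position()-seat; print(t,"h,lat,ex",loc(p)-[g,0,o],"F",loc(env.get_wrist_force()),"w",round(env.get_width(),2),env.get_time())
E
python3 - <<'E'
from plan import *
for h in(14,11,8,5,2):
    k=env.servo_line(tcp(h),QP,max_speed=15,until_force=12); st((h,k))
    F=loc(env.get_wrist_force())
    if k or F[0]>13 or np.hypot(F[1],F[2])>8: break
E
```

```text
(14, False) h,lat,ex [14.8    0.17   0.017] F [4.655 0.323 2.67 ] w 54.8 14.35
(11, False) h,lat,ex [11.782  0.154  0.007] F [4.27  1.064 2.943] w 54.81 14.7
(8, False) h,lat,ex [8.801 0.156 0.034] F [3.313 1.178 2.45 ] w 54.56 15.05
(5, False) h,lat,ex [ 6.87  -0.115  0.159] F [7.695 1.018 4.843] w 54.43 15.4
(2, False) h,lat,ex [ 3.74  -0.226  0.283] F [5.616 0.327 6.816] w 54.65 15.75
```

Run:
```python
from plan import *
env.servo_line(tcp(2)+1.5*ex,QP,max_speed=10); st("shift")
for h in(0,-1.5,-3,-4.5,-6):
    k=env.servo_line(tcp(h)+1.5*ex,QP,max_speed=8,until_force=12); st((h,k))
    F=loc(env.get_wrist_force())
    if k or F[0]>13 or np.hypot(F[1],F[2])>10: break
```

```text
shift h,lat,ex [ 3.685 -0.241  1.409] F [6.863 0.92  0.641] w 55.05 16.05
(0, False) h,lat,ex [ 3.589 -0.291  1.43 ] F [12.297  2.008  2.298] w 54.48 16.45
(-1.5, False) h,lat,ex [ 3.498 -0.259  1.424] F [16.216  2.897  0.646] w 54.55 16.7833
```

Run:
```python
from plan import *
p=env.get_position(); st("now")
snap("scene","s4"); im=cv2.imread("raw_s4.png"); x0,y0,s=195,145,8
snap("wrist","w4")
o_=cv2.resize(im[y0:y0+75,x0:x0+97],None,fx=s,fy=s,interpolation=cv2.INTER_CUBIC)
th=np.linspace(0,2*np.pi,80); ring=lambda c,r:c+r*(np.outer(np.cos(th),l)+np.outer(np.sin(th),ex))
c0=p-ex*o-a*g
for c,r,col in((c0,28,(0,0,255)),(c0+90*a,28,(0,0,255)),(seat,33,(255,0,0))):
    k=((proj(C["scene"],ring(c,r))-[x0,y0]+.5)*s).astype(int); cv2.polylines(o_,[k],True,col,1)
cv2.imwrite("pics/c5.png",o_)
```

```text
now h,lat,ex [ 3.498 -0.259  1.424] F [16.216  2.897  0.646] w 54.55 16.7833
```

View pics/c5.png

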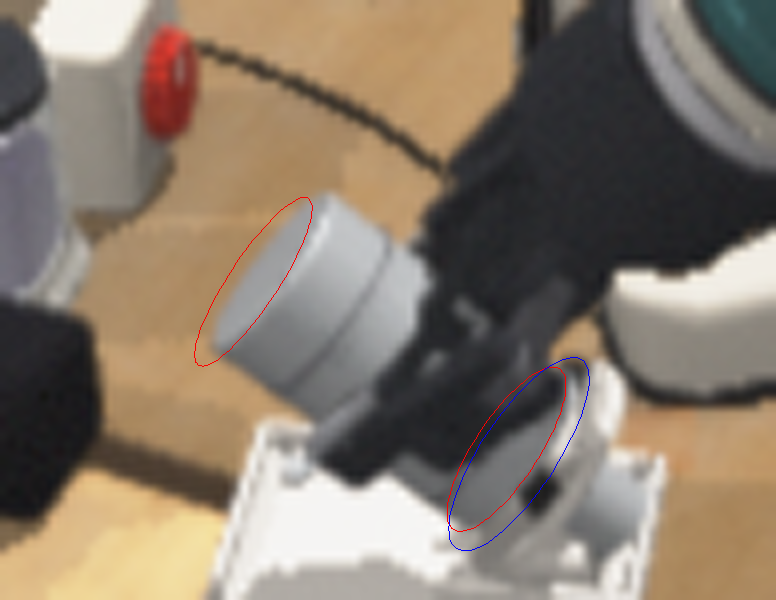

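View pics/w4.png

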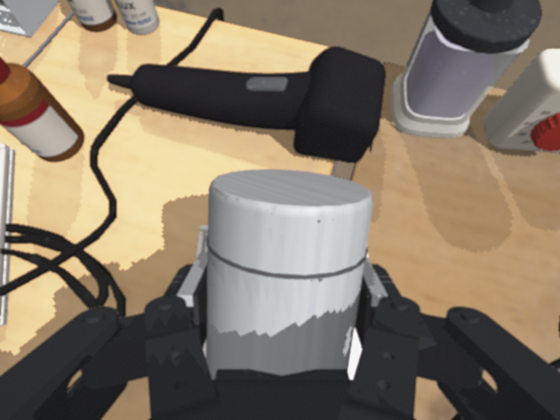

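The rim lies directly against the near lug, at about (540,490) in the crop. The stop is hard, with 0.1 mm of travel for 4 N and little side force. I'll press up to about 23 N on the wrist.

Run:
```python
from plan import *
for h in np.arange(-2.5,-9,-1):
    env.servo_line(tcp(h)+1.5*ex,QP,max_speed=8); st(h)
    if loc(env.get_wrist_force())[0]>22.5: break
for i in range(4): env.hold(.25); st("hold")
```

```text
-2.5 h,lat,ex [ 3.456 -0.245  1.404] F [20.683  4.256  0.752] w 54.39 17.1583
-3.5 h,lat,ex [ 3.415 -0.275  1.397] F [22.072  4.83   2.691] w 54.24 17.4333
-4.5 h,lat,ex [ 3.371 -0.274  1.387] F [24.849  4.756  2.537] w 54.66 17.7083
hold h,lat,ex [ 3.357 -0.281  1.391] F [25.22   5.095  2.824] w 54.39 17.9583
hold h,lat,ex [ 3.383 -0.284  1.386] F [24.916  4.889  1.806] w 54.41 18.2083
hold h,lat,ex [ 3.355 -0.27   1.385] F [25.1    4.373  2.342] w 54.76 18.4583
hold h,lat,ex [ 3.362 -0.276  1.394] F [25.201  5.066  2.425] w 54.78 18.7083
```

Run:
```python
from plan import *
env.servo_line(tcp(1.5)+1.5*ex,QP,max_speed=20); st("relax")
env.gripper_to(66); st("rel"); env.gripper_to(85); st("open")
p=env.get_position(); env.servo_line(p-60*ex,QP,max_speed=80); st("back"); env.servo_line(p-160*ex,QP,max_speed=150)
env.reach(np.array([400,60,330.]),QG); print(env.get_time())
snap("scene","s5"); snap("top","t5")
z=lambda i,s:cv2.resize(i,None,fx=s,fy=s,interpolation=cv2.INTER_CUBIC)
x=cv2.imread("raw_t5.png")[120:200,240:320]; y=cv2.imread("raw_s5.png")[160:240,210:290]
cv2.imwrite("pics/c6.png",np.hstack([z(x,5),z(y,5)]))
```

```text
relax h,lat,ex [ 3.467 -0.209  1.59 ] F [7.188 0.269 4.311] w 54.48 19.1583
rel h,lat,ex [0.645 0.296 1.423] F [-0.627 -0.074  0.046] w 65.78 19.4333
open h,lat,ex [ 1.312 -0.021  1.493] F [-0.068  0.428 -0.191] w 85.37 19.7667
back h,lat,ex [  1.327  -0.051 -58.376] F [ 1.055  0.613 -0.366] w 84.73 20.6667
23.3583
```

View pics/c6.png

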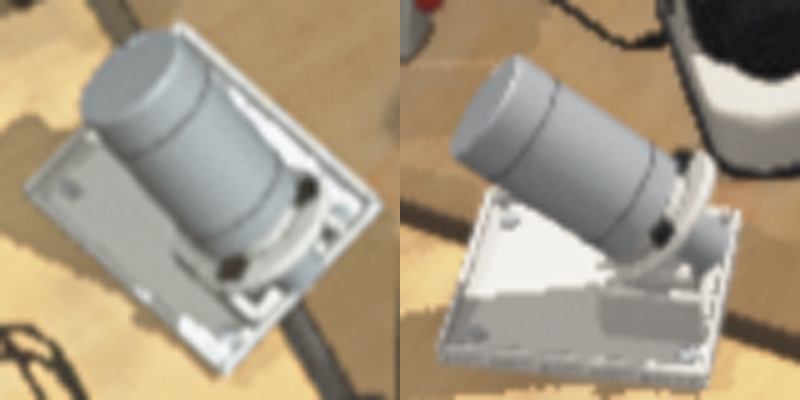

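The beaker hangs on the peg with its rim against the lugs in both views. The floor-face centre is at about (266,136) in top and (227,180) in scene. One numeric check of the seating follows.

Run:
```python
from plan import *
for h in(0,4,10): print(h,proj(C["top"],seat+a*(90+h)),proj(C["scene"],seat+a*(90+h)))
print("lugs",proj(C["top"],stand(P)[7]),proj(C["scene"],stand(P)[7]))
```

```text
0 [[265.806 136.506]] [[227.712 180.269]]
4 [[264.695 135.268]] [[226.255 179.304]]
10 [[263.02  133.402]] [[224.061 177.85 ]]
lugs [[300.147 157.612]
 [286.013 173.037]] [[265.016 191.841]
 [261.767 205.908]]
```

```bash
python3 -c "
from rig import env
print(env.sign_off(),env.get_time())"
```

```text
the job is handed in; nothing more can be done
the job is handed in; nothing more can be done
```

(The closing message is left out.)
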